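# Snug a pump cover down in star order

## Task

Tighten the four lever nuts of the pump cover clockwise in star order, working across the diagonals, in two rounds so that the cover comes down evenly: in the first round turn each about half way (lever pointing straight out from its corner), in the second turn each fully home against its stop, until the cover is flush on its seat. Finish a diagonal pair before touching the other pair, in both rounds, and do not disturb the things standing round the pump.

Things in the scene. Friction and masses are not known exactly. Their poses are not given: they have to be found in the camera images.
- pump_cover: the square aluminium cover, 126 x 126 x 10 mm, with a round port stub (54 mm across at its foot, 36 mm high) on its middle. Origin: centre of its underside, z up. Rests on spring pins, four studs pass through its corners (84 x 84 mm square). Starts about 9 mm above its seat. It tilts about 0.04 rad with one nut half turned, which is normal; 0.065 is too much
- seat (a point): centre of the flat seat on the grey pump body (122 mm square, on a 140 mm square foot plate fixed to the worktop), 45 mm above the worktop; x and y along the body's sides, z up. The cover's underside must come down onto it
- nut_1 (a joint): lever nut at the +x +y corner (seat's axes), diagonal to nut_3. Value, rad: 0 loose, 1.2 half way, 2.4 home at a hard stop; starts at 0 to 0.4. Clockwise from above tightens. Arm direction: outward diagonal of its corner + 1.2 rad anticlockwise - value. Moves 9 mm down in 2.4 rad. Takes 3 to 4 N at the knob; stays where left
- nut_1_axis (a point): top centre of nut_1's steel hub (23 mm across), on its turning axis, about 82 mm above the worktop when loose, 73 mm when home (there the fixed stud's end stands out, at 80 mm)
- nut_1_knob (a point): top centre of nut_1's knob, at the end of a 40 mm crank arm: an upright black round post, 15 mm across near its top, to push sideways or pinch. This point is 32 mm above the hub's top (114 mm above the worktop loose, 105 mm home); the arm lies wholly below the hub's top
- nut_2 (a joint): lever nut at the -x +y corner (seat's axes), diagonal to nut_4. Value, rad: 0 loose, 1.2 half way, 2.4 home at a hard stop; starts at 0 to 0.4. Clockwise from above tightens. Arm direction: outward diagonal of its corner + 1.2 rad anticlockwise - value. Moves 9 mm down in 2.4 rad. Takes 3 to 4 N at the knob; stays where left
- nut_2_axis (a point): top centre of nut_2's steel hub (23 mm across), on its turning axis, about 82 mm above the worktop when loose, 73 mm when home (there the fixed stud's end stands out, at 80 mm)
- nut_2_knob (a point): top centre of nut_2's knob, at the end of a 40 mm crank arm: an upright black round post, 15 mm across near its top, to push sideways or pinch. This point is 32 mm above the hub's top (114 mm above the worktop loose, 105 mm home); the arm lies wholly below the hub's top
- nut_3 (a joint): lever nut at the -x -y corner (seat's axes), diagonal to nut_1. Value, rad: 0 loose, 1.2 half way, 2.4 home at a hard stop; starts at 0 to 0.4. Clockwise from above tightens. Arm direction: outward diagonal of its corner + 1.2 rad anticlockwise - value. Moves 9 mm down in 2.4 rad. Takes 3 to 4 N at the knob; stays where left
- nut_3_axis (a point): top centre of nut_3's steel hub (23 mm across), on its turning axis, about 82 mm above the worktop when loose, 73 mm when home (there the fixed stud's end stands out, at 80 mm)
- nut_3_knob (a point): top centre of nut_3's knob, at the end of a 40 mm crank arm: an upright black round post, 15 mm across near its top, to push sideways or pinch. This point is 32 mm above the hub's top (114 mm above the worktop loose, 105 mm home); the arm lies wholly below the hub's top
- nut_4 (a joint): lever nut at the +x -y corner (seat's axes), diagonal to nut_2. Value, rad: 0 loose, 1.2 half way, 2.4 home at a hard stop; starts at 0 to 0.4. Clockwise from above tightens. Arm direction: outward diagonal of its corner + 1.2 rad anticlockwise - value. Moves 9 mm down in 2.4 rad. Takes 3 to 4 N at the knob; stays where left
- nut_4_axis (a point): top centre of nut_4's steel hub (23 mm across), on its turning axis, about 82 mm above the worktop when loose, 73 mm when home (there the fixed stud's end stands out, at 80 mm)
- nut_4_knob (a point): top centre of nut_4's knob, at the end of a 40 mm crank arm: an upright black round post, 15 mm across near its top, to push sideways or pinch. This point is 32 mm above the hub's top (114 mm above the worktop loose, 105 mm home); the arm lies wholly below the hub's top
- rack_edge (a point): obstacle, never moves: the nearest point of the tall bin rack at the right rear of the pump, here taken 0.2 m above the worktop: the upright edge of its side plate, a wall from the worktop up to 0.6 m that runs from here back and to the right. Keep the gripper's body and the wrist clear of it
- thread_locker: bystander: small red bottle, 24 x 40 x 94 mm, standing left of the pump; origin at its foot
- brass_bush: bystander: flanged bush, 38 mm across and 34 mm high, standing left of the pump; origin at its foot
- gold_ring: bystander: flat ring, 52 mm across and 7 mm thick, lying right of the pump; origin at its underside

How it is judged (in metres and radians):
On the way, in this order (a step that is already met when the one before it is completed fails the run):
1. first round: one diagonal pair is about half tight (0.75 to 1.75 rad) while the other pair is still loose (under 0.6) (((value of joint nut_1 between 0.75 and 1.75 rad and value of joint nut_3 between 0.75 and 1.75 rad and value of joint each of nut_2, nut_4 below 0.6 rad) or (value of joint nut_2 between 0.75 and 1.75 rad and value of joint nut_4 between 0.75 and 1.75 rad and value of joint each of nut_1, nut_3 below 0.6 rad))), for 0.2 s.
2. all four nuts are about half tight (0.75 to 1.75 rad) (value of joint nut_1 between 0.75 and 1.75 rad and value of joint nut_2 between 0.75 and 1.75 rad and value of joint nut_3 between 0.75 and 1.75 rad and value of joint nut_4 between 0.75 and 1.75 rad), for 0.2 s.
3. second round: one diagonal pair is home (over 2.15 rad) while the other pair is still half tight (((value of joint each of nut_1, nut_3 above 2.15 rad and value of joint nut_2 between 0.75 and 1.75 rad and value of joint nut_4 between 0.75 and 1.75 rad) or (value of joint each of nut_2, nut_4 above 2.15 rad and value of joint nut_1 between 0.75 and 1.75 rad and value of joint nut_3 between 0.75 and 1.75 rad))), for 0.2 s.
At the end, for the whole second after the job is handed in: all four nuts are home (each over 2.15 of 2.4 rad) and the cover is flush: its underside within 2 mm of the seat and level within 0.015 rad (value of joint each of nut_1, nut_2, nut_3, nut_4 above 2.15 rad and z of pump_cover in the frame of seat below 0.002 m and angle between pump_cover's own z axis and vertical below 0.015 rad); the robot touches nothing.
It fails at once if the cover is cocked by uneven tightening (tilt over 0.065 rad) (angle between pump_cover's own z axis and vertical above 0.065 rad).
It fails at once if a nut is driven home (over 2.0 rad) while another is still short of half tight (under 0.7 rad) (value of joint any of nut_1, nut_2, nut_3, nut_4 above 2 rad and value of joint any of nut_1, nut_2, nut_3, nut_4 below 0.7 rad).
It fails at once if a bystander is shifted by more than 30 mm or tipped over (distance of any of thread_locker, brass_bush, gold_ring from where it was at the start of the episode above 0.03 m or angle between any of thread_locker, brass_bush, gold_ring's own z axis and vertical above 0.5 rad).
It also fails if it takes over 58 s, if anything falls off the work surface, if the arm or the gripper's body presses on something with over 40 N, if the wrist force passes 120 N, or if a joint passes its speed limit or range.

## Robot

A 7-joint arm with a two-finger parallel gripper is mounted at the origin on a cart in front of the work surface, level with it; the furniture and walls round the work are solid. World frame = base frame: x ahead of the robot, y to its left, z up, the work surface at z = 0. Lengths are in m, angles in degrees, forces in N, time in s.
With the tool pointing down it reaches from about 0.4 to 0.9 m from the base axis. Payload 5.6 kg.
Tool frame: the origin (TCP) lies midway between the tips of the shut fingers; the grasp point (between the pads) lies 19 mm behind it; z points along the fingers, y is the direction in which the jaws open and shut (so a half turn about z gives the same grasp; the last joint's range is limited). The gripper opens to 92 mm and grips with 3 to 60 N. Pads are 20 mm wide; open, the fingers measure 128 mm over their backs; the gripper's body (75 mm by 189 mm) begins 69 mm behind the grasp point.
Start: joints at [-79.641, 26.786, -0.665, 91.828, 0.344, 61.387, -3.226], TCP at [0.144, 0.634, 0.215] pointing down, gripper open.
Joint ranges: [-144.91, 144.91], [-17.63, 115.5], [-89.93, 88.59], [15.96, 139.68], [-74.01, 254.01], [8.47, 105.57], [-167.45, 167.45]. Speed limits (degrees/s): [147.25, 147.25, 180, 180, 180, 180, 180].

## Interface

Orientations are given as [roll, pitch, yaw] about the fixed x, y, z axes, in that order (R = Rz(yaw) Ry(pitch) Rx(roll)).
In Python, from cell import manip gives the robot as it stands. The module is installed in compiled form; this text tells all that it offers. Calls block until the motion is done:
- manip.goto(position, orientation): joint-space move of the TCP to a pose.
- manip.move_straight(position, rate=0.15, rotation=None): straight line of the TCP; rotation=None keeps the orientation; rate is the mean speed in m/s.
- manip.move_joints(angles): joint-space move.
- manip.gripper_to(opening, squeeze=None): finger opening in m; squeeze is the grip in N (None keeps the last); returns when the fingers have stopped.
- manip.wait(seconds).
- manip.inverse_kinematics(position, orientation): joint angles nearest the present ones, or None.
- manip.grab_frame(name): name is "scene" or "top"; returns the picture (420x560x3 uint8, red, green, blue); there is no depth.
- manip.camera_info(name): a dict with "K" (3x3 intrinsics, pixels), "extrinsics" (4x4, takes a point from camera to world coordinates). Camera axes: x right, y down, z forward; pixel columns grow to the right and rows downward; lengths in m; the calibration is good to about 2 mm. A picture is of the moment at which its call begins. camera_info takes no time and is no camera call.
A pose or a line that the arm cannot do raises manip.MotionError and nothing moves.
- manip.hand_in(): hands the job in, once; it reports no verdict.
Readings, each from a call of its own:
- manip.current_time_s(): time.
- manip.current_qpos(): joint angles.
- manip.current_joint_vel(): joint speeds.
- manip.current_tau(): joint torques, N m.
- manip.current_tool_pos(): TCP position.
- manip.current_tool_rot(): TCP orientation.
- manip.current_force(): force on the tool from outside, world axes, zero at the start.
- manip.current_moment(): the same for the moment, N m.
- manip.current_width(): finger opening in m.
Only numpy, scipy, OpenCV 4.12 (cv2) and the standard library are available. Lean on these libraries where they do the work, as an engineer would, in place of code of your own. Each camera call takes 0.05 s, during which the arm holds its last target. There are 200 camera calls.

## Working session

There is one attempt and no reset: what is moved stays moved. The work goes in short steps, each a Python script; the robot and the scene stay as the last script left them, time stands still between calls to the robot, and variables do not carry over. Pictures are saved under pics/ and viewed, about 8 in all and at most 12, crops included, and the job is handed in when it is done.

```bash
mkdir -p pics; ls
python3 - <<'E'
from cell import manip
import cv2,numpy as np
np.set_printoptions(precision=4,suppress=True)
for n in ("scene","top"):
    f=manip.grab_frame(n); cv2.imwrite(f"pics/{n}0.png",f[:,:,::-1])
    i=manip.camera_info(n); print(n,i["K"],i["extrinsics"])
print(manip.current_tool_rot(),manip.current_time_s(),manip.current_width())
E
```

```text
pics
scene [[410.4572   0.     271.7733]
 [  0.     410.4572 211.7357]
 [  0.       0.       1.    ]] [[ 0.8025 -0.3284  0.4982  0.1099]
 [-0.5964 -0.4683  0.652  -0.2852]
 [ 0.0192 -0.8203 -0.5716  0.6299]
 [ 0.      0.      0.      1.    ]]
top [[533.9537   0.     284.8918]
 [  0.     533.9537 210.0942]
 [  0.       0.       1.    ]] [[-0.0085 -0.9949  0.1007  0.4232]
 [-0.9999  0.0072 -0.0133  0.2585]
 [ 0.0125 -0.1008 -0.9948  1.19  ]
 [ 0.      0.      0.      1.    ]]
[-179.9095    0.0089  167.1677] 0.1 0.09200434201233913
```

View pics/scene0.png

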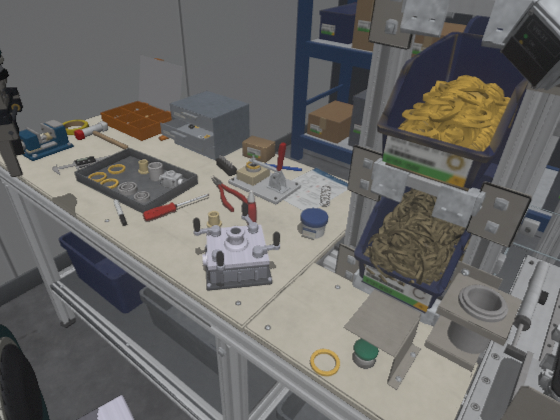

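View pics/top0.png

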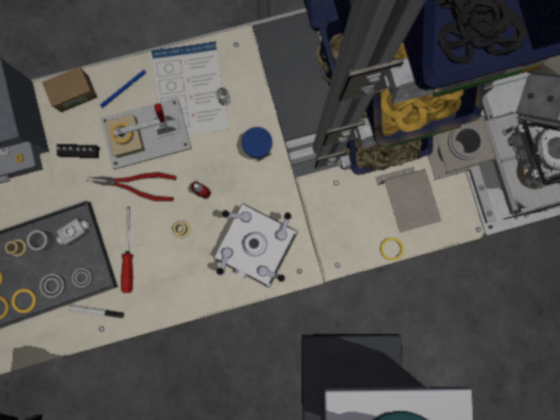

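Run:
```python
import cv2,numpy as np
t=cv2.imread("pics/top0.png")[140:300,150:350]; s=cv2.imread("pics/scene0.png")[150:300,180:380]
g=lambda im:cv2.resize(np.clip((im/255.)**.7*255,0,255).astype('uint8'),None,fx=4,fy=4,interpolation=cv2.INTER_CUBIC)[:600]
cv2.imwrite("pics/tc.png",g(t[:150]));cv2.imwrite("pics/sc.png",g(s))
```

```text
(no output)
```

View pics/tc.png

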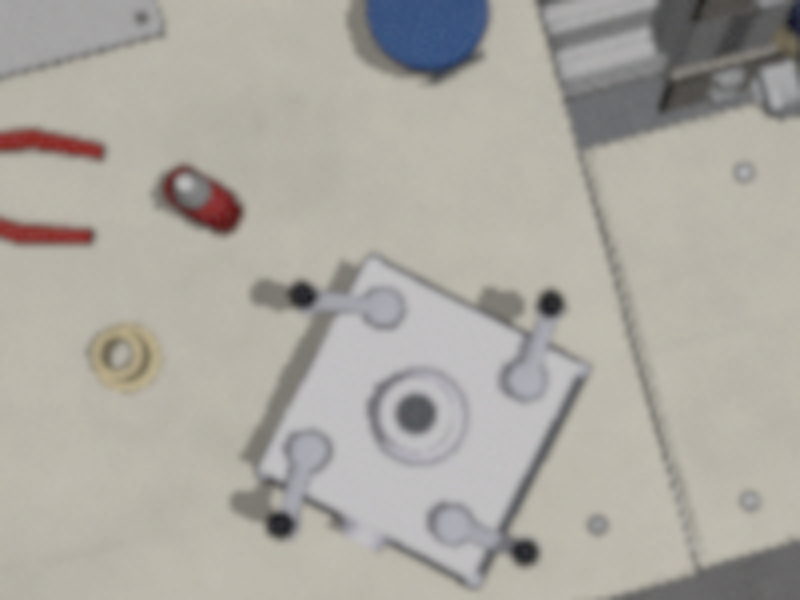

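View pics/sc.png

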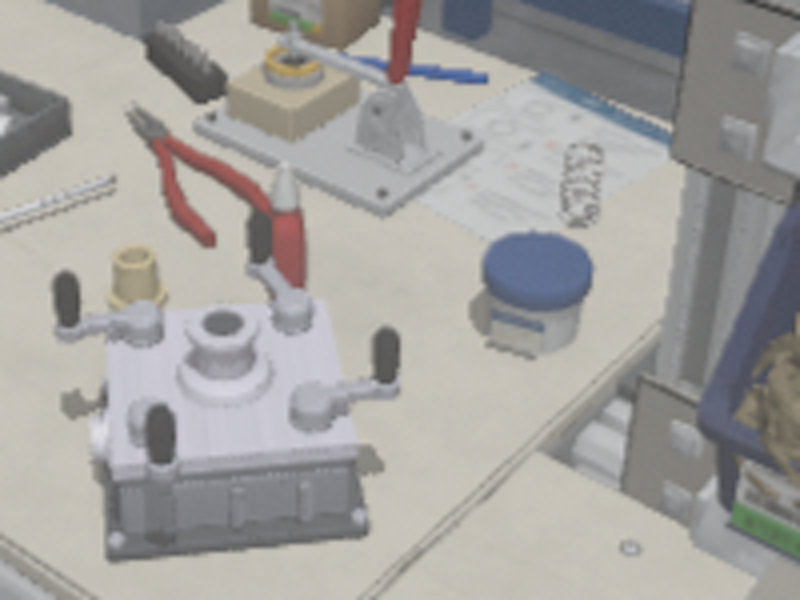

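```bash
cat > h.py <<'E'
from cell import manip
import cv2,numpy as np
np.set_printoptions(precision=4,suppress=True)
def ray(cam,px,z):
    i=manip.camera_info(cam);E=i["extrinsics"]
    d=E[:3,:3]@np.linalg.solve(i["K"],[px[0],px[1],1]);o=E[:3,3]
    return o+d*(z-o[2])/d[2]
def darkblob(img,g,r=7,th=70):
    """centroid of the dark pixels round guess g (full-image px), weighted by darkness"""
    x,y=np.round(g).astype(int);w=img[y-r:y+r+1,x-r:x+r+1].mean(2)
    k=np.clip(th-w,0,None);Y,X=np.mgrid[y-r:y+r+1,x-r:x+r+1]
    return np.array([(k*X).sum(),(k*Y).sum()])/k.sum()
E
python3 - <<'E'
from h import *
img=cv2.imread("pics/top0.png")
c=lambda p:np.array([150+p[0]/4-.4,140+p[1]/4-.4])
H=np.array([ray("top",c(p),.082) for p in [(383,307),(524,380),(452,523),(308,452)]])[:,:2]
kp=[darkblob(img,c(p)) for p in [(302,295),(551,303),(525,551),(281,525)]]
print(np.array(kp)-[c(p) for p in [(302,295),(551,303),(525,551),(281,525)]])
K=np.array([ray("top",p,.110) for p in kp])[:,:2]
cen=H.mean(0); 
# least squares square: clockwise corners; complex rotation
z=(H-cen)@[1,1j]; base=np.exp(-1j*np.pi/2*np.arange(4))
a=np.angle((z*base.conj()).sum()); F=59.397*np.exp(1j*a)*base
A=cen+np.c_[F.real,F.imag]
print("cen",cen,"a",np.degrees(a),"axes",A,"err",H-A,sep="\n")
d=(K-A)@[1,1j]; print("knobs",K,"len",abs(d),"value",1.2-np.angle(d/np.exp(1j*np.angle(F))))
cb=np.array([ray("top",c(p),.064) for p in [(375,255),(590,368),(475,585),(258,470)]])
print("cover corners mean",cb.mean(0), [np.linalg.norm(cb[i]-cb[i-1]) for i in range(4)])
print("port",ray("top",c((419,416)),.09))
for z in(0,.2):print("rack top",ray("top",(315,167.5),z),"scene",ray("scene",(336,272),z))
print("bottle",ray("top",c((187,185)),.09),"bush",ray("top",c((125,357)),.02),"tool",manip.current_tool_pos())
E
python3 - <<'E'
import cv2,numpy as np
im=cv2.imread("pics/top0.png")[20:200,280:460];s=cv2.imread("pics/scene0.png")[100:300,300:440]
o=np.zeros((560,800,3),np.uint8);o[:400,:400]=cv2.resize(im,(400,400),interpolation=2);o[:560,404:796]=cv2.resize(s,(392,560),interpolation=2)
cv2.imwrite("pics/rack.png",np.clip((o/255.)**.6*255,0,255))
E
```

```text
[[-0.0896  0.0929]
 [-0.2005  0.1994]
 [-0.2928  0.1672]
 [-0.354  -0.2614]]
cen
[0.4665 0.3086]
a
17.76999814333372
axes
[[ 57.0296  18.4364]
 [ 18.5943 -56.2545]
 [-56.0966 -17.8191]
 [-17.6613  56.8718]]
err
[[-56.5068 -18.1103]
 [-18.11    56.5075]
 [ 56.5075  18.1098]
 [ 18.1092 -56.5069]]
knobs [[0.5266 0.3656]
 [0.5214 0.2395]
 [0.3966 0.2539]
 [0.4114 0.3763]] len [59.3224 59.3144 59.3137 59.3158] value [-1.941  -1.9411 -1.9411 -1.9411]
cover corners mean [0.4653 0.3053 0.064 ] [np.float64(0.12862626407580288), np.float64(0.12866265040269853), np.float64(0.12853609029825624), np.float64(0.12869322205633976)]
port [0.4658 0.3071 0.09  ]
rack top [0.6399 0.1737 0.    ] scene [0.6359 0.1626 0.    ]
rack top [0.6035 0.1879 0.2   ] scene [0.4689 0.0204 0.2   ]
bottle [0.5865 0.4271 0.09  ] bush [0.502 0.471 0.02 ] tool [0.1443 0.6333 0.2137][ WARN:0@0.050] global loadsave.cpp:1063 imwrite_ Unsupported depth image for selected encoder is fallbacked to CV_8U.
```

View pics/rack.png

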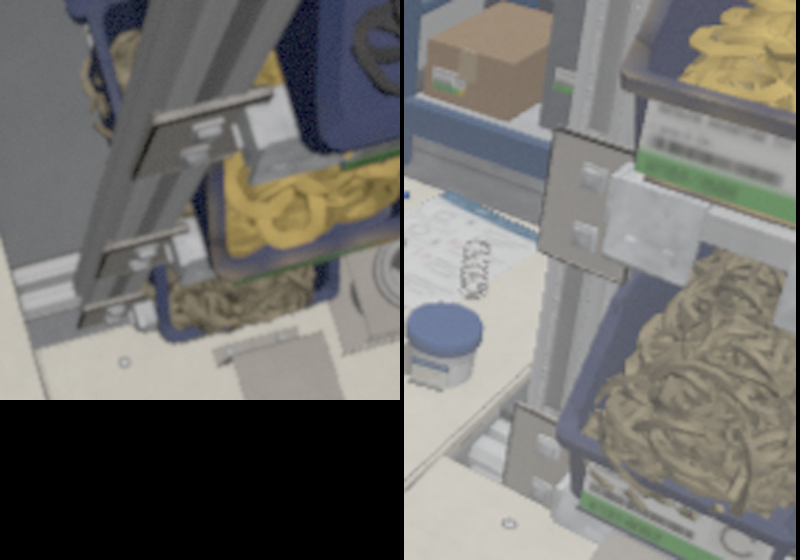

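```bash
cat >> h.py <<'E'
cen=np.array([.4660,.3075]); RACK=np.array([.637,.17])
H=np.array([ray("top",(149.6+u/4,139.6+v/4),.082)[:2] for u,v in [(383,307),(524,380),(452,523),(308,452)]])
_b=np.exp(-1j*np.pi/2*np.arange(4))
a0=np.angle((((H-H.mean(0))@[1,1j])*_b.conj()).sum())   # outward angle of nut 0 (nuts 0..3 clockwise, 0&2 / 1&3 diagonal)
F=.059397*np.exp(1j*a0)*_b; AX=cen+np.c_[F.real,F.imag]
def knob(i,v):
    t=np.angle(F[i])+1.2-v
    return np.array([AX[i][0]+.04*np.cos(t),AX[i][1]+.04*np.sin(t),.114-v*.00375])
def values(img,guess):
    out=[]
    for i,g in enumerate(guess):
        k=knob(i,g)-[0,0,.004]
        inf=manip.camera_info("top");E=inf["extrinsics"];p=inf["K"]@(E[:3,:3].T@(k-E[:3,3]));p=p[:2]/p[2]
        w=ray("top",darkblob(img,p),k[2])[:2]-AX[i]; z=complex(*w)
        out.append((1.2-np.angle(z/F[i]*abs(F[i])),abs(z)))
    return np.array(out)
def clear(p,yaw):  # gap between body rectangle (189 along jaw, 75 across) and rack edge
    d=RACK-p[:2];j=np.radians(yaw-90);u=np.array([np.cos(j),np.sin(j)])
    q=np.abs([d@u,d@[-u[1],u[0]]])-[.0945,.0375]
    return np.linalg.norm(np.clip(q,0,None))
def plan(i,v0,v1):
    jaw=np.degrees(np.angle(F[i])+1.2-(v0+v1)/2)+90
    best=[]
    for yaw in ((jaw+90+180)%360-180,(jaw+270+180)%360-180):
        q=manip.inverse_kinematics(knob(i,v0)+[0,0,.02],[180,0,yaw])
        if q is not None: best.append((np.abs(np.array(q)-manip.current_qpos()).max(),yaw))
    return min(best)[1]
def turn(i,v0,v1,end,n=4,dz=np.array([0,0,-.026]),yaw=None):
    """cage knob i at v0 and drive it to commanded v1"""
    if yaw is None: yaw=plan(i,v0,v1)
    P=knob(i,v0)+dz; up=np.array([0,0,.045])
    manip.goto(P+up,[180,0,yaw]); manip.gripper_to(.038)
    manip.move_straight(P,rate=.12); manip.gripper_to(.022)
    f0=manip.current_force(); fm=0
    for v in np.linspace(v0,v1,n+1)[1:]:
        manip.move_straight(knob(i,v)+dz,rate=.07)
        f=np.linalg.norm(manip.current_force()-f0); fm=max(fm,f)
        if end and f>14: break
    T=manip.current_tool_pos()
    # back off a little along the path to unload, then open and lift
    manip.move_straight(T-(knob(i,v)-knob(i,v-.06))*[1,1,0],rate=.05)
    manip.gripper_to(.038); manip.move_straight(manip.current_tool_pos()+up,rate=.15)
    print("nut",i,"yaw",round(yaw,1),"to",round(v,2),"F",round(f,1),fm.round(1),"t",manip.current_time_s())
E
python3 - <<'E'
from h import *
print(AX,H-AX,np.degrees(a0)); img=cv2.imread("pics/top0.png")
V=values(img,[.15]*4);print(V)
for i in range(4):
    for v0,v1 in((V[i,0],1.32),(1.2,2.42)):
        y=plan(i,v0,v1);print(i,y,[round(clear(knob(i,v),y),3) for v in(v0,(v0+v1)/2,v1)],manip.inverse_kinematics(knob(i,v1)-[0,0,.026],[180,0,y]))
E
```

```text
[[0.5226 0.3256]
 [0.4841 0.2509]
 [0.4094 0.2894]
 [0.4479 0.3641]] [[0.0003 0.0004]
 [0.0002 0.002 ]
 [0.0014 0.0013]
 [0.0001 0.0008]] 17.76999814333372
[[0.0407 0.0402]
 [0.2371 0.039 ]
 [0.2875 0.0378]
 [0.2649 0.0385]]
0 47.54404836498895 [np.float64(0.123), np.float64(0.103), np.float64(0.078)] [-53.9625  37.9289  28.8232  98.1942 -22.8294  49.8001 -57.7542]
0 162.8195726403535 [np.float64(0.095), np.float64(0.08), np.float64(0.085)] [-38.2218  33.2521   9.2314 102.114   -7.1214  45.1973  47.3691]
1 131.91850855301436 [np.float64(0.091), np.float64(0.085), np.float64(0.091)] [-42.2565  26.7342  19.1463 114.6829 -13.0999  40.6154  26.907 ]
1 72.8195726403535 [np.float64(0.053), np.float64(0.075), np.float64(0.098)] [-52.8311  25.8426  27.5682 119.1546 -18.6499  39.113  -30.1695]
2 40.47301800496109 [np.float64(0.155), np.float64(0.174), np.float64(0.188)] [-64.8334  21.991   27.8802 124.399  -16.8518  37.1591 -74.6589]
2 162.8195726403535 [np.float64(0.248), np.float64(0.255), np.float64(0.248)] [-49.1107  23.7885   6.576  118.7185  -4.331   37.7116  33.1592]
3 131.12165294102715 [np.float64(0.268), np.float64(0.273), np.float64(0.268)] [-53.7596  31.0485  10.549  105.5821  -7.8031  44.0655   2.0505]
3 72.8195726403535 [np.float64(0.208), np.float64(0.195), np.float64(0.174)] [-58.4704  34.0811  22.0213 103.3691 -17.0363  45.8199 -45.0758]
```

```bash
sed -i 's/cen=np.array(\[.4660,.3075\])/cen=np.array([.4663,.3082])/; s/up=np.array(\[0,0,.045\])/up=np.array([0,0,.055])/' h.py
python3 - <<'E'
from h import *
V=values(cv2.imread("pics/top0.png"),[.15]*4)[:,0];print(V)
turn(3,V[3],1.32,False)
f=manip.grab_frame("top")[:,:,::-1];cv2.imwrite("pics/t1.png",f);g=manip.grab_frame("scene")[:,:,::-1]
o=np.zeros((600,800,3),np.uint8);o[:,:400]=cv2.resize(f[170:300,200:320],(400,433))[:433].tolist()+[[[0]*3]*400]*167
o[:600,400:]=cv2.resize(g[150:300,180:280],(400,600));cv2.imwrite("pics/v1.png",o)
E
```

```text
[0.0349 0.2565 0.2886 0.2452]
nut 3 yaw 131.7 to 1.32 F 1.0 2.6 t 5.8583
```

View pics/v1.png

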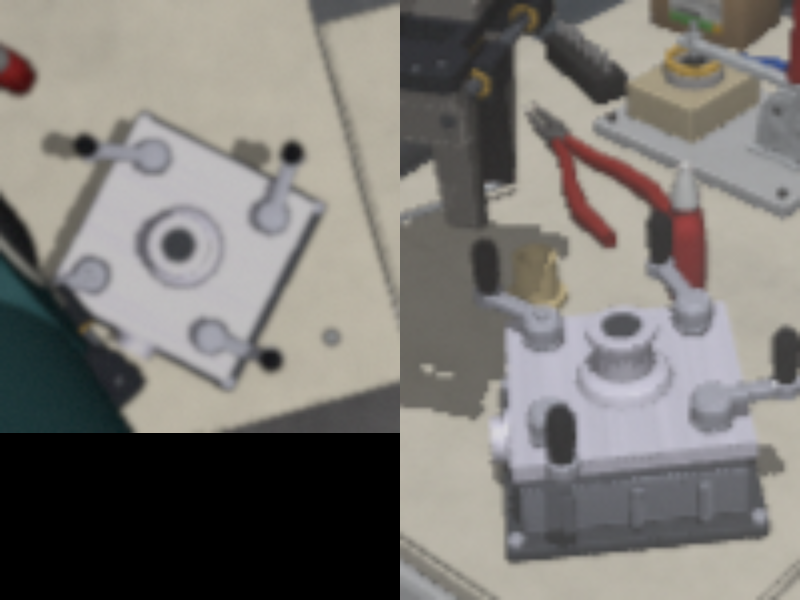

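```bash
sed -i 's/rate=.07/rate=.1/; s/rate=.12)/rate=.2)/; s/+up,rate=.15/+up,rate=.3/' h.py
python3 - <<'E'
from h import *
V=values(cv2.imread("pics/top0.png"),[.15]*4)[:,0]
turn(1,V[1],1.32,False)
cv2.imwrite("pics/t2.png",manip.grab_frame("top")[:,:,::-1])
print(values(cv2.imread("pics/t2.png"),[V[0],1.2,V[2],1.2]))
E
```

```text
nut 1 yaw 131.4 to 1.32 F 0.6 3.3 t 9.85
[[0.0422 0.0387]
 [1.2158 0.044 ]
 [0.291  0.0386]
 [1.2059 0.039 ]]
```

Run:
```python
from h import *
V=values(cv2.imread("pics/top0.png"),[.15]*4)[:,0]
turn(2,V[2],1.32,False)
turn(0,V[0],1.32,False)
f=manip.grab_frame("top")[:,:,::-1];cv2.imwrite("pics/t3.png",f);g=manip.grab_frame("scene")[:,:,::-1]
print(values(f,[1.22]*4))
o=np.zeros((600,800,3),np.uint8);o[:433,:400]=cv2.resize(f[170:300,200:320],(400,433))
o[:,400:]=cv2.resize(g[150:300,190:290],(400,600));cv2.imwrite("pics/v3.png",o)
```

```text
nut 2 yaw -139.6 to 1.32 F 1.5 2.3 t 14.125
nut 0 yaw -132.3 to 1.32 F 1.4 2.3 t 18.0583
[[1.2036 0.0391]
 [1.2018 0.0409]
 [1.0721 0.0369]
 [1.1878 0.0387]]
```

View pics/v3.png

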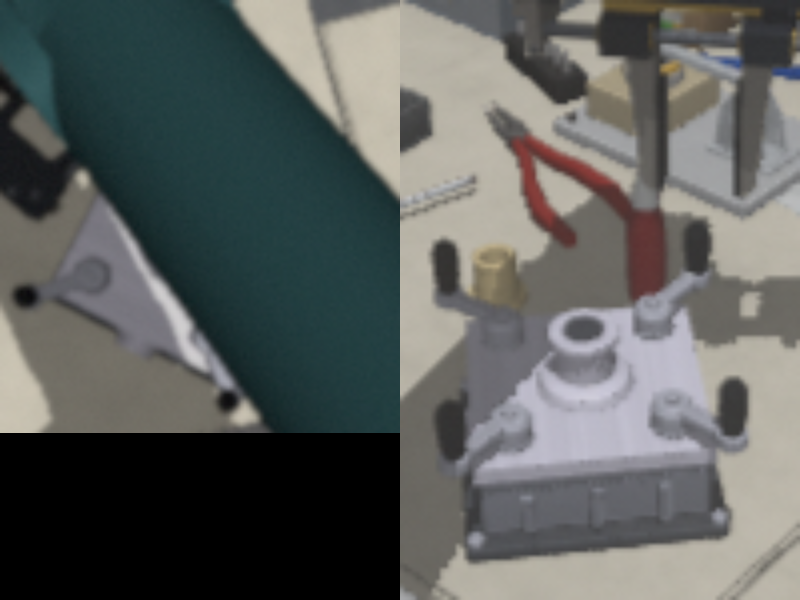

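Run:
```python
from h import *
turn(0,1.2,2.48,True)
f=manip.grab_frame("scene");cv2.imwrite("pics/s4.png",f[:,:,::-1])
turn(2,1.2,2.48,True)
f=manip.grab_frame("top")[:,:,::-1];cv2.imwrite("pics/t4.png",f);g=manip.grab_frame("scene")[:,:,::-1]
print(values(f,[2.35,1.2,2.35,1.2]))
o=np.zeros((600,800,3),np.uint8);o[:433,:400]=cv2.resize(f[170:300,200:320],(400,433))
o[:,400:]=cv2.resize(g[150:300,190:290],(400,600));cv2.imwrite("pics/v4.png",o)
```

```text
nut 0 yaw 161.1 to 2.48 F 1.2 3.0 t 22.3167
nut 2 yaw 161.1 to 2.48 F 1.9 3.5 t 26.2917
[[2.4067 0.0396]
 [1.2608 0.0388]
 [2.394  0.0396]
 [1.1135 0.0426]]
```

View pics/v4.png

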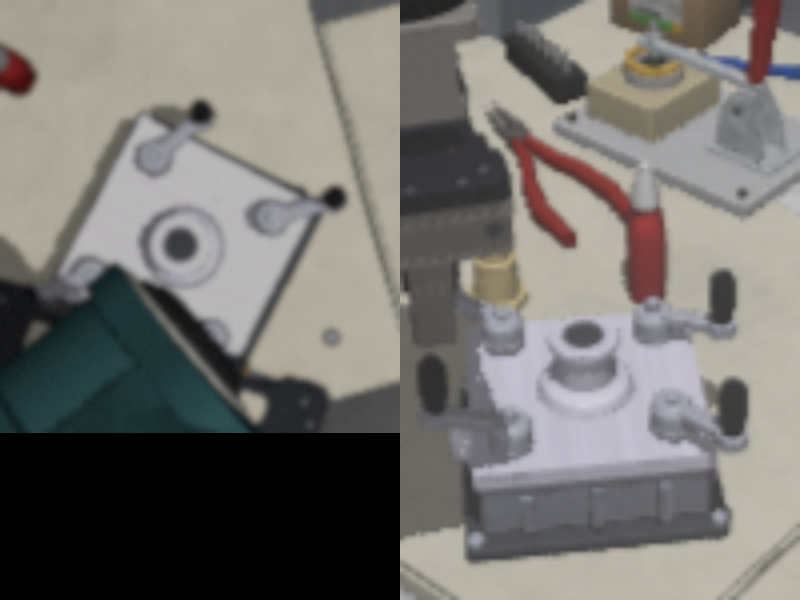

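Run:
```python
from h import *
w=ray("scene",(198,241),.100)[:2]-AX[2];z=complex(*w);v=1.2-np.angle(z/F[2]);print(v,abs(z))
if v>2.2:
    turn(1,1.2,2.48,True,yaw=92)
    turn(3,1.2,2.48,True)
    T=manip.current_tool_pos()
    manip.goto([.30,.56,.25],[180,0,120])
    f=manip.grab_frame("top")[:,:,::-1];cv2.imwrite("pics/t5.png",f);g=manip.grab_frame("scene")[:,:,::-1];cv2.imwrite("pics/s5.png",g)
    print(values(f,[2.35]*4),manip.current_time_s())
    o=np.zeros((600,800,3),np.uint8);o[:433,:400]=cv2.resize(f[170:300,200:320],(400,433))
    o[:,400:]=cv2.resize(g[150:300,190:290],(400,600));cv2.imwrite("pics/v5.png",o)
```

```text
2.4432311962107844 0.03943233071329266
nut 1 yaw 92 to 2.48 F 1.3 1.3 t 30.3417
nut 3 yaw 71.1 to 2.48 F 0.6 3.0 t 34.2667
[[2.4061 0.0395]
 [2.3836 0.0388]
 [2.3539 0.0394]
 [2.3616 0.0402]] 35.4333
```

View pics/v5.png

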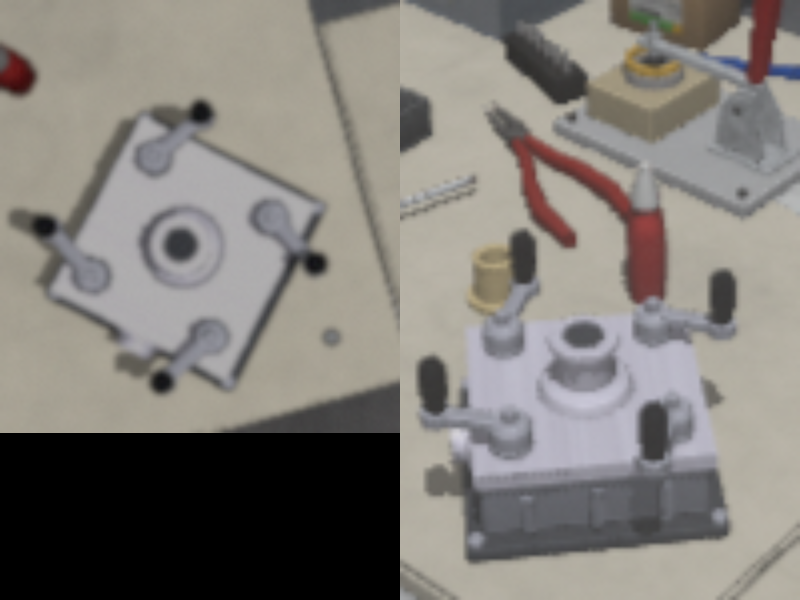

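The picture shows all four levers turned through to home, with the bystanders in place and the arm clear, so I'm handing in.

```bash
python3 -c "
from cell import manip
manip.hand_in();print(manip.current_time_s())"
```

```text
the job is handed in; nothing more can be done
the job is handed in; nothing more can be done
```

I tightened all four lever nuts in two rounds, one diagonal pair at a time, and handed the job in at about 35 s of the 58 s allowed. The arm was parked clear of everything.

- **Method:** I caged each knob loosely between the fingers and pushed it clockwise along its arc.
- **Round 1:** The first diagonal pair went to about 1.2 rad while the other pair was still loose (measured 0.04 and 0.29). The second pair then followed to about 1.2. Two top-camera readings in this round were unreliable because the arm hid the knobs, so I judged those levers from the scene camera, where they pointed straight out.
- **Round 2:** The second pair went home first. One of its nuts was partly hidden by the gripper, so I checked it in the scene camera before touching the other pair (2.44, against 2.39 in the top view). The remaining pair then went home.
- **Final check:** The top camera, with a clear view, read 2.41, 2.38, 2.35 and 2.36 rad, against the 2.15 required.
- **Flushness:** I did not measure the cover's height or tilt directly. It looks seated and level in the picture, and the nut values agree with that.
- **Stops:** I felt no force rise at any hard stop; the highest reading between moves was about 3.5 N. "Home" therefore rests on the camera angles.
- **Bystanders:** The brass bush and the thread locker look unmoved in the last picture. The gold ring was outside the crop I viewed, but the arm never went near it.

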